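Load the cedar box rack and drop the gate latch

ROBOT

A 6-joint arm with a two-finger parallel gripper is mounted at the origin on the work surface. World frame = base frame: x ahead of the robot, y to its left, z up, the work surface at z = 0. Lengths are in m, angles in rad, forces in N, time in s.
With the tool pointing down it reaches from about 0.325 to 0.775 m from the base axis. Payload 5.5 kg.
Tool frame: the origin (TCP) lies on the centre line of the jaws, within the pads' length; the fingertips stand 22 mm ahead of it and the grasp point (between the pads) lies 3 mm ahead of it; z points along the fingers, y is the line along which they close (so a half turn about z gives the same grasp; the last joint's range is limited). The gripper opens to 85 mm and grips with 20 to 120 N. Pads are 22 mm wide; open, the fingers measure 114 mm over their backs; the gripper's body (76 mm by 85 mm) begins 54 mm behind the grasp point. The pads swing forward as they close: fully open they stand 13 mm farther back than shut.
Start: joints at [1.285, 0.091, 1.231, -0, 1.82, -0.057], TCP at [0.136, 0.584, 0.253] pointing down, gripper open.
Joint ranges: [-2.87, 2.87], [-0.86, 2.18], [0.17, 2.46], [-1.51, 4.65], [0.06, 2.69], [-2.65, 2.65]. Speed limits (rad/s): [2.57, 2.57, 3.01, 3.14, 3.14, 3.14].

INTERFACE

Orientations are given as a 3x3 rotation matrix whose columns are the frame's x, y, z axes.
In Python, from cell import manip gives the robot as it stands.
- The arm moves only by the tool play_rows, never from a script. Its argument "steps" is a list of rows, each an object of numbers: "hand": the finger opening in m, from 0 to 0.0854; "tx", "ty", "tz": the shift along the tool's x, y, z in m; "wx", "wy", "wz": the turn, a rotation vector about the tool's x, y, z in degrees. A call has 1 to 5 rows; each row shifts and turns the commanded pose from where the row before left it, along the tool's axes as they then stand; what a row does not reach is not made up. A row lasts 1/10 s, in which the tool goes at most 50 mm and 8.59 degrees, less where a joint would pass 70% of its speed; a pose out of reach is approached as far as the arm can. A call with a gripper value outside its range is refused whole. The fingers move at their own pace and stop on an object; "squeeze" is the grip in N (left out, the last holds). Time passes only in rows, so rows that do not move let the fingers close. It gives the time, the measured TCP pose, the force, the opening and the grip force at its end, in the units of the state.
- manip.observe(): the state, without advancing time (a new reading comes with each control period).
- manip.grab_frame(name): name is "scene" or "side" or "wrist"; returns the picture (420x560x3 uint8, red, green, blue); there is no depth.
- manip.calibration(name): a dict with "camera_matrix" (3x3 intrinsics, pixels), "view" (4x4, takes a point from world to camera coordinates). Camera axes: x right, y down, z forward; pixel columns grow to the right and rows downward; lengths in m; the calibration is good to about 2 mm. A picture is of the moment at which its call begins: read the wrist's pose just before it. calibration takes no time and is no camera call; for the wrist camera it gives the pose at the moment of the call.
- manip.close_job(): hands the job in; it is judged then, once.
Trained networks look in the newest picture that a camera, given by its name, has taken for a name from the list of things; names that differ only in an ending like _2 or _b are one class to them, and where a whole thing is asked for, a point or a joint stands for the part that bears it (a point fixed in the world has none). Each returns a list of dicts, best first, with "p" (0 to 1); they miss things now and then, are a little off and sometimes report something else, mostly with a low value. They report only what shows in the picture. A call takes as long as a camera call. They do not tell look-alikes from the thing itself.
- manip.look_for(camera, label): "rect" ([centre column, centre row, width, height] in pixels, round what is visible of it).
- manip.trace(camera, label): "mask" (420x560 bool, what is visible of it) and "rect" ([centre column, centre row, width, height] in pixels, round what is visible of it).
The state is a dict: "t": time; "joints": joint angles; "joint_velocities": joint speeds; "tau": joint torques, N m; "position": TCP position; "tool_rot": TCP orientation; "force": force on the tool from outside, world axes, zero at the start; "moment": the same for the moment, N m; "width": finger opening in m; "gripper_force": force on a finger pad.
Only numpy, scipy, OpenCV 4.12 (cv2) and the standard library are available. Lean on these libraries where they do the work, as an engineer would, in place of code of your own. Each camera call takes 0.05 s, during which the arm holds its last target. There are 200 camera calls.

TASK

Stand the loose cedar box (green band) on its long edge in the empty front row of the rack, then swing the rack's gate fully shut, lifting its latch bar over the red lip of the keeper so that the bar drops down into the notch. Leave the box already in the rear row and everything else on the bench where it is.

Things in the scene. Friction and masses are not known exactly. Their poses are not given: they have to be found in the camera images.
- box: closed cedar cigar box, pale wood with a green band and a brass clasp, standing on its long edge on the bench: 40 mm thick (its x), 140 mm long (its y), 62 mm high (z); about 0.2 to 0.4 kg. Origin at the centre of its underside. Turning it by half a turn changes nothing for the task
- rack: wooden two-row rack fixed to the bench. Origin on the bench under its middle; x from gate to rear, y along the shut gate from hinge to keeper, z up. Base 140 x 200 mm, 8 mm thick. Front row: x -62 to -4 mm, 170 mm wide, open in front but for the gate; divider at x = 0, 40 mm high; side walls at y -89 and +89 mm, 50 mm high; back wall 68 mm high
- row_floor (a point): centre of the front row's floor, 8 mm above the bench, where the middle of the box's underside belongs; axes as the rack's
- gate_hinge (a point): point on the upright hinge axis of the gate, 45 mm above the bench, at rack x = -70, y = -100 mm; axes as the rack's (it does not turn with the gate)
- gate (a joint): gate angle, rad: 0 shut against its stop, along the rack's y; grows (anticlockwise from above) as the free end swings out to rack -x; range 0 to 1.2, starts 0.5 to 0.85. Slatted wooden gate, 183 mm long from the hinge, 12 mm thick, top 50 mm above the bench. Light friction (0.08 N m) holds it where it is left
- latch_bar (a joint): angle of the latch bar about its pivot on the gate, rad: 0 level (as in the notch), positive = free end lifted; range -0.03 (its stop while the gate is open) to 0.7; falls by its weight (0.16 kg). Steel, 10 mm thick, 16 mm high, on the gate's outer face. Pivot: 30 mm along the gate from the hinge axis, 16 mm out from the gate's middle plane, 45 mm above the bench; bar reaches 202 mm from it
- bar_grip (a point): grip point on the red upright paddle of the latch bar: 14 mm thick (its x, across the gate), 26 mm wide (its y, along the bar to the free end), top 23 mm above the point. With the bar level it is 130 mm along the gate from the bar's pivot and 55 mm above it (100 mm above the bench). Turns with gate and bar
- keeper_notch (a point): middle of the notch floor of the steel keeper, 37 mm above the bench, at rack x -88, y +112 mm; axes as the rack's. Notch open at the top, 20 mm wide (rack x -98 to -78); outer red lip (rack x -110 to -98, 20 mm along y) upright, top 60 mm above the bench; inner post 66 mm. An unlifted bar strikes the lip and stops the gate; the bar clears the lip from 0.13 rad of lift
- rear_box: dark wooden box with a yellow band, same size as the box, standing in the rear row; leave alone. Origin: centre of its underside
- cup: white paper cup, 80 mm wide, 105 mm high; bystander. Origin: centre of its underside
- paste_jar: amber jar with a white cap, 60 mm wide, 75 mm high; bystander. Origin: centre of its underside
- cigar_tray: wooden tray 200 x 130 mm heaped with cigars, 40 mm high; bystander. Origin: centre of its underside
- knife: spatula-like blade tool with handle, 180 mm, lying on the 15 mm thick grey cutting board; bystander. Origin: under its middle
- gauge: brass ring gauge, flat plate 50 x 100 x 10 mm with three holes; bystander. Origin: centre of its underside
- cutter: small green and steel hand cutter, 70 x 50 mm, 82 mm high; bystander. Origin: centre of its underside
Mind the look-alikes: they are no part of the job. Leave any orange or pink look-alike of the box alone.

How it is judged:
By the outcome, as a careful person would: the job done as asked, in the order asked, and still so for the second after the job is handed in, with the robot touching nothing.
It also fails if it takes over 56 s, if anything falls off the work surface, if the arm or the gripper's body presses on something with over 40 N, if the wrist force passes 120 N, or if a joint passes its speed limit or range.

## Working session

There is one attempt and no reset: what is moved stays moved. The work goes in short steps, Python scripts to look and compute and a tool call to move; the robot and the scene stay as the last step left them, time stands still between calls to the robot, and variables do not carry over. Pictures are saved under pics/ and viewed, at most 10 in all, crops included, and the job is handed in when it is done.

Besides the shell and the picture viewer there is one more tool, called after "Call:" as name(argument=value, ...) on one line, values as JSON. play_rows: Moves the arm, as the interface text tells. Its arguments: {"type":"object","properties":{"steps":{"type":"array"},"squeeze":{"type":"number"}},"required":["steps"]}

```bash
mkdir -p pics; python3 - <<'E'
from cell import manip
import cv2,numpy as np
ims=[]
for c in("scene","side"):
    im=manip.grab_frame(c); cv2.imwrite(f"pics/{c}0.png",im[:,:,::-1])
    k=manip.calibration(c); print(c,np.round(k["camera_matrix"],1).tolist(),np.round(k["view"],3).tolist())
    for l in("box","rack","gate","latch_bar","bar_grip","keeper_notch","rear_box"):
        print(l,[(np.round(d["rect"]).tolist(),round(d["p"],2)) for d in manip.look_for(c,l)[:4]])
print(manip.observe())
E
```

```text
scene [[441.9, 0.0, 279.0], [0.0, 441.9, 198.9], [0.0, 0.0, 1.0]] [[0.676, 0.737, -0.004, -0.381], [0.584, -0.539, -0.607, -0.261], [-0.449, 0.408, -0.795, 1.58], [0.0, 0.0, 0.0, 1.0]]
box [([154.0, 216.0, 52.0, 24.0], 0.95), ([169.0, 257.0, 49.0, 48.0], 0.8), ([266.0, 149.0, 45.0, 27.0], 0.66)]
rack [([262.0, 201.0, 12.0, 64.0], 0.43)]
gate [([263.0, 201.0, 12.0, 64.0], 0.98)]
latch_bar [([315.0, 122.0, 51.0, 22.0], 0.56), ([261.0, 198.0, 4.0, 56.0], 0.52)]
bar_grip [([263.0, 198.0, 10.0, 62.0], 0.54)]
keeper_notch [([301.0, 219.0, 92.0, 99.0], 0.83)]
rear_box [([314.0, 234.0, 43.0, 44.0], 0.64)]
side [[433.3, 0.0, 282.2], [0.0, 433.3, 213.9], [0.0, 0.0, 1.0]] [[0.889, -0.457, 0.014, -0.458], [-0.325, -0.653, -0.684, 0.258], [0.322, 0.604, -0.729, 1.01], [0.0, 0.0, 0.0, 1.0]]
box [([330.0, 348.0, 55.0, 69.0], 0.79), ([195.0, 227.0, 28.0, 48.0], 0.75), ([258.0, 360.0, 44.0, 77.0], 0.56), ([242.0, 139.0, 66.0, 48.0], 0.2)]
rack [([299.0, 222.0, 131.0, 82.0], 0.75)]
gate [([282.0, 239.0, 88.0, 35.0], 0.62)]
latch_bar [([272.0, 233.0, 79.0, 38.0], 0.75), ([241.0, 137.0, 66.0, 48.0], 0.3
[... 312 characters left out ...]
06,
        1.81980544e+00, -5.66781895e-02]), 'joint_velocities': array([ 0.00053982, -0.00314986,  0.0002619 ,  0.00065046, -0.00049739,
       -0.00028835]), 'tau': array([ 1.99216294e-05, -4.58402216e+01, -4.18079424e+01, -2.27858914e-04,
        5.34488590e-04, -3.74155252e-05]), 'position': array([0.13608295, 0.58438741, 0.25332525]), 'tool_rot': array([[-9.73938227e-01,  2.26813423e-01,  1.78583908e-05],
       [ 2.26813423e-01,  9.73938225e-01,  7.14811204e-05],
       [-1.18009183e-06,  7.36687184e-05, -9.99999997e-01]]), 'force': array([0.0212366 , 0.29880355, 0.62504793]), 'moment': array([-0.04583695,  0.00939534,  0.00754713]), 'gripper_force': 0.0, 'width': 0.08509638543473551}
```

View pics/scene0.png

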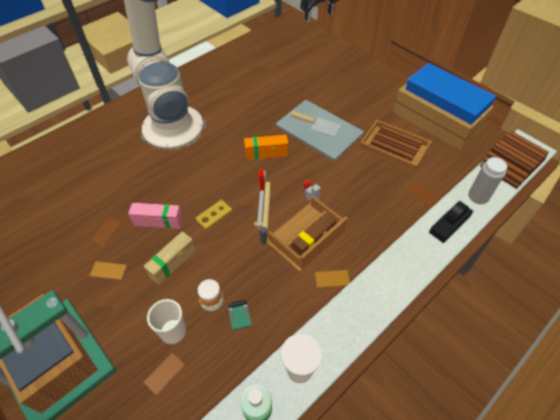

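View pics/side0.png

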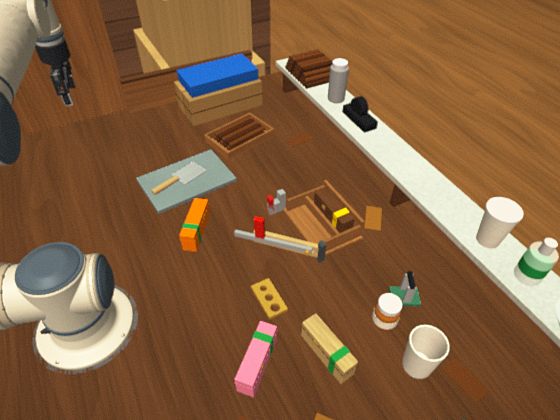

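Candidates: the pale box with green band at scene (169,257) and side (330,348). The orange look-alike is at scene (266,149) and the pink one at (155,216). The rack is at (305,232), with the gate open along (263,205) and the hinge end low at (263,238). I choose the pale one.

```bash
cat > h.py <<'E'
import numpy as np,cv2
from cell import manip
from scipy.optimize import minimize
def proj(k,P):
    P=np.atleast_2d(P); c=P@k["view"][:3,:3].T+k["view"][:3,3]; u=c@k["camera_matrix"].T; return u[:,:2]/u[:,2:]
def ray(k,uv,z):
    R,t=k["view"][:3,:3],k["view"][:3,3]; d=R.T@np.linalg.solve(k["camera_matrix"],[uv[0],uv[1],1]); o=-R.T@t
    return o+d*(z-o[2])/d[2]
def cub(p,s,z0=0):
    x,y,a=p;c,sn=np.cos(a),np.sin(a)
    return np.array([[x+c*i*s[0]/2-sn*j*s[1]/2,y+sn*i*s[0]/2+c*j*s[1]/2,z0+l*s[2]] for i in(-1,1) for j in(-1,1) for l in(0,1)])
def fitcub(obs,s,x0,z0=0):  # obs: list of (k,mask)
    def cost(p):
        f=0
        for k,m in obs:
            h=cv2.convexHull((proj(k,cub(p,s,z0))*16).astype(np.int32))
            q=np.zeros(m.shape,np.uint8); q=cv2.resize(q,None,fx=4,fy=4); cv2.fillConvexPoly(q,((h/16+.5)*4).astype(np.int32),1)
            M=cv2.resize(m.astype(np.uint8),None,fx=4,fy=4,interpolation=0)
            f+=1-(q&M).sum()/((q|M).sum())
        return f
    best=None
    for a in np.arange(0,np.pi,np.pi/8):
        r=minimize(cost,[x0[0],x0[1],a],method="Nelder-Mead",options=dict(initial_simplex=np.array([[x0[0],x0[1],a],[x0[0]+.03,x0[1],a],[x0[0],x0[1]+.03,a],[x0[0],x0[1],a+.3]]),maxiter=120))
        if best is None or r.fun<best.fun: best=r
    return best.x,best.fun
E
python3 - <<'E'
from h import *
obs=[];ks={};ims={}
for c,t in(("scene",(169,257)),("side",(330,348))):
    ims[c]=manip.grab_frame(c); ks[c]=manip.calibration(c)
    ds=manip.trace(c,"box"); d=min(ds,key=lambda d:np.hypot(d["rect"][0]-t[0],d["rect"][1]-t[1]))
    print(c,d["rect"],d["p"],d["mask"].sum()); obs.append((ks[c],d["mask"]))
x0=ray(ks["scene"],(169,257),.03); print(x0,ray(ks["side"],(330,348),.03))
print("box",fitcub(obs,(.04,.14,.062),x0))
for c,ps in(("scene",[(262,175),(265,238)]),("side",[(260,228),(322,248)])):
    for p in ps: print(c,p,ray(ks[c],p,.05).round(3))
a=cv2.resize(ims["scene"][160:275,230:355],(500,460),interpolation=2)
b=cv2.resize(ims["side"][175:255,225:370],(800,441)[:2],interpolation=2)
cv2.imwrite("pics/rs.png",np.vstack([cv2.resize(ims["side"][170:265,225:385],(640,380),interpolation=2)])[:,:,::-1])
w=cv2.resize(ims["scene"][160:275,230:355],(250*2,230*2),interpolation=2)
bx=cv2.resize(ims["side"][305:385,290:365],(300,320),interpolation=2)
o=np.zeros((460,800,3),np.uint8);o[:,:500]=w;o[:320,500:]=bx;cv2.imwrite("pics/rb.png",o[:,:,::-1])
E
```

```text
scene [169.2, 255.6, 47.5, 45.6] 0.64 1169
side [328.2, 348.6, 51.3, 70.3] 0.85 1912
[ 0.46058151 -0.31666002  0.03      ] [ 0.46794864 -0.31843928  0.03      ]
box (array([ 0.46405965, -0.3149754 ,  3.27725671]), np.float64(0.1513332134899784))
scene (262, 175) [0.424 0.057 0.05 ]
scene (265, 238) [ 0.604 -0.089  0.05 ]
side (260, 228) [0.473 0.049 0.05 ]
side (322, 248) [ 0.586 -0.083  0.05 ]
```

View pics/rb.png

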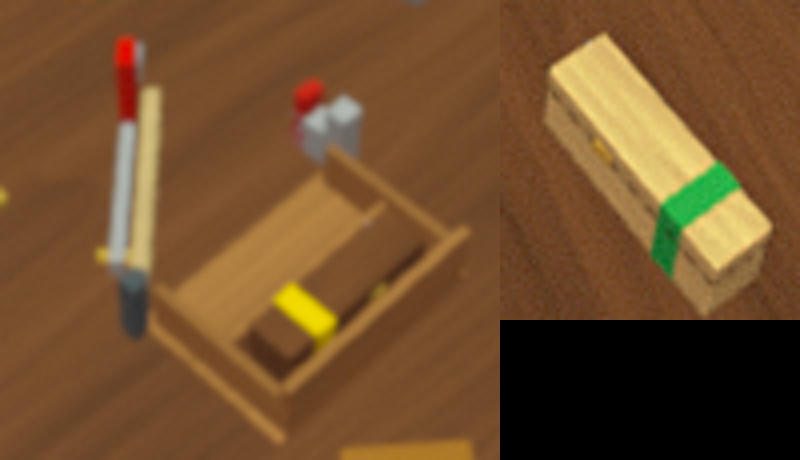

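View pics/rs.png

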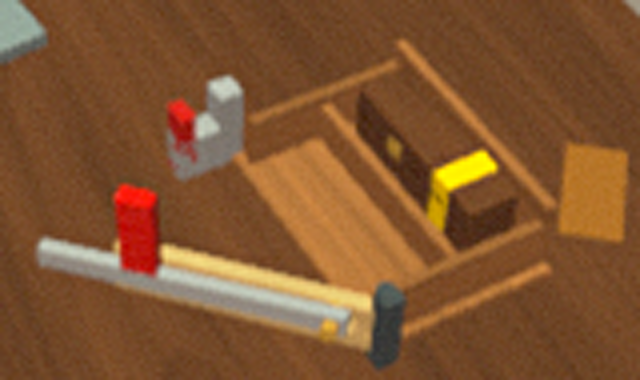

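The crop shows the pale box with a green band and brass clasp, so the choice holds. In the rack crops the keeper, the red paddle, the hinge post and the rack corners are clear enough to fit the pose.

```bash
cat > fit.py <<'E'
from h import *
from scipy.optimize import least_squares
ks={c:manip.calibration(c) for c in("scene","side")}
off={"scene":(230,160),"side":(225,170)}
K=[("side",(180,106),(-104,112,60)),("side",(225,83),(-72,112,66)),("side",(550,268),(70,-100,8)),("side",(402,42),(68,93,68)),("side",(552,207),(68,-93,68)),
("side",(250,120),(-64,89,50)),("side",(328,107),(0,85,40)),("side",(460,248),(0,-85,40)),
("scene",(310,90),(-104,112,60)),("scene",(345,105),(-72,112,66)),("scene",(467,232),(68,93,68)),("scene",(287,387),(68,-93,68)),("scene",(328,150),(-66,89,50)),
("scene",(158,290),(-66,-89,50)),("scene",(282,438),(70,-100,8)),("scene",(378,208),(0,85,40))]
def W(p,q):
    q=np.atleast_2d(q)/1000.; c,s=np.cos(p[2]),np.sin(p[2]); return np.c_[p[0]+c*q[:,0]-s*q[:,1],p[1]+s*q[:,0]+c*q[:,1],q[:,2]]
def G(g,along,out,z): # gate frame -> rack mm
    return (-70-along*np.sin(g)-out*np.cos(g), -100+along*np.cos(g)-out*np.sin(g), z)
def res(p):
    r=[proj(ks[c],W(p,q))[0]-(np.array(u)+.0)/4-off[c] for c,u,q in K]
    for c,u in(("side",(137,188)),("scene",(126,41))): r.append(proj(ks[c],W(p,G(p[3],160,16,123)))[0]-np.array(u)/4-off[c])
    # bar free end top, gate top free end
    r.append(proj(ks["side"],W(p,G(p[3],232,16,53)))[0]-np.array((44,243))/4-off["side"])
    r.append(proj(ks["scene"],W(p,G(p[3],183,0,50)))[0]-np.array((151,88))/4-off["scene"])
    return np.array(r)
best=min((least_squares(lambda p:res(p).ravel(),[.6,.02,a,.6],loss="soft_l1") for a in np.arange(-3,3,.7)),key=lambda r:r.cost)
if __name__=="__main__":
    p=best.x; print(p.round(4),best.cost); print(res(p).round(1).tolist())
    for n,q in(("row",(-33,0,8)),("hinge",(-70,-100,45)),("keeper",(-88,112,37)),("grip",G(p[3],160,16,100))): print(n,W(p,q).round(4))
E
python3 fit.py
```

```text
[0.6542 0.0258 0.031  0.7666] 14.99062775507503
[[0.8, 0.1], [-0.5, 0.6], [0.2, -0.3], [0.4, -1.4], [0.9, -1.1], [-0.4, -0.6], [-0.1, -1.4], [-0.1, 2.7], [0.1, -0.2], [-0.7, 0.7], [0.5, -0.4], [-0.1, 1.0], [-0.6, -1.9], [-1.2, -2.1], [-0.9, 1.2], [2.2, -0.9], [0.4, 0.0], [-0.5, 1.5], [-1.4, -1.9], [-0.2, -0.2]]
row [[0.6213 0.0248 0.008 ]]
hinge [[ 0.5874 -0.0763  0.045 ]]
keeper [[0.5628 0.1351 0.037 ]]
grip [[0.4617 0.024  0.1   ]]
```

Call:
play_rows(steps=[{"tx": -0.033,"ty": -0.031,"tz": -0.003},{"tx": -0.033,"ty": -0.031,"tz": -0.003},{"tx": -0.033,"ty": -0.031,"tz": -0.003},{"tx": -0.033,"ty": -0.031,"tz": -0.003},{"tx": -0.033,"ty": -0.031,"tz": -0.003}])

```text
validation failed for argument at $.st...
```

Call:
play_rows(steps=[{"tx": -0.033,"ty": -0.031,"tz": -0.003},{"tx": -0.033,"ty": -0.031,"tz": -0.003},{"tx": -0.033,"ty": -0.031,"tz": -0.003},{"tx": -0.033,"ty": -0.031,"tz": -0.003},{"tx": -0.033,"ty": -0.031,"tz": -0.003}])

```text
validation failed for argument at $.st...
```

Call:
play_rows(steps=[{"tx": -0.033,"ty": -0.031,"tz": -0.003},{"tx": -0.033,"ty": -0.031,"tz": -0.003},{"tx": -0.033,"ty": -0.031,"tz": -0.003},{"tx": -0.033,"ty": -0.031,"tz": -0.003},{"wz": 8}])

```text
validation failed for argument at $.st...
```

Call:
play_rows(steps=[{"wz": 8},{"wz": 8},{"wz": 8},{"wz": 8},{"wz": 8}])

```text
validation failed for argument at $.st...
```

Call:
play_rows(steps=[{"wz": 8},{"wz": 8},{"wz": 5},{},{}])

```text
validation failed for argument at $.st...
```

```bash
python3 - <<'E'
from fit import *
s=manip.observe(); im=manip.grab_frame("wrist"); k=manip.calibration("wrist"); p=best.x
print(s["t"],s["position"].round(4),np.degrees(np.arctan2(s["tool_rot"][1,1],s["tool_rot"][0,1])))
for q in[(-104,112,60),(-72,112,66),(68,93,68),(68,-93,68),(70,-100,8),(-66,-89,50),(0,85,40),(0,-85,40),G(p[3],160,16,123),G(p[3],232,16,53),(-33,0,8),(-33,70,8),(-33,-70,8)]:
    u=proj(k,W(p,q))[0]; cv2.circle(im,tuple(int(v) for v in u),3,(0,255,255),1)
cv2.imwrite("pics/w1.png",im[:,:,::-1])
E
```

```text
1.0 [0.1361 0.5844 0.2533] 76.89110563888362
```

View pics/w1.png

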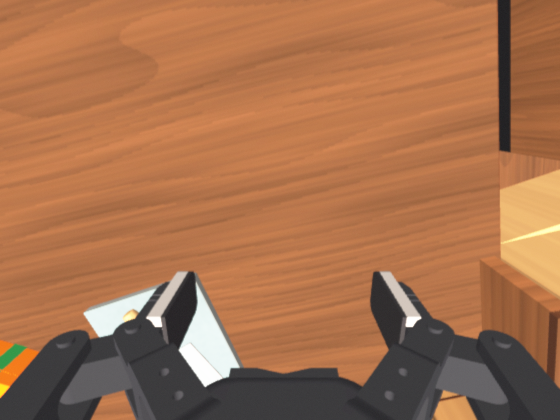

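The arm did not move: the rows were refused, and the wrist picture shows only the start view. Every key is probably required, so I'll try full rows.

Call:
play_rows(steps=[{"hand": 0.085,"tx": -0.033,"ty": -0.031,"tz": -0.003,"wx": 0,"wy": 0,"wz": 0},{"hand": 0.085,"tx": -0.033,"ty": -0.031,"tz": -0.003,"wx": 0,"wy": 0,"wz": 0},{"hand": 0.085,"tx": -0.033,"ty": -0.031,"tz": -0.003,"wx": 0,"wy": 0,"wz": 0},{"hand": 0.085,"tx": -0.033,"ty": -0.031,"tz": -0.003,"wx": 0,"wy": 0,"wz": 0},{"hand": 0.085,"tx": -0.033,"ty": -0.031,"tz": -0.003,"wx": 0,"wy": 0,"wz": 0}])

```text
t: 1.55
position: [0.2622, 0.3944, 0.2685]
tool_rot: [[-0.974, 0.226, 0.0], [0.226, 0.974, 0.0], [-0.0, 0.001, -1.0]]
force: [2.1, 0.4, 0.7]
width: 0.0848
gripper_force: 0.0
```

Call:
play_rows(steps=[{"hand": 0.085,"tx": -0.033,"ty": -0.031,"tz": -0.003,"wx": 0,"wy": 0,"wz": 0},{"hand": 0.085,"tx": -0.033,"ty": -0.031,"tz": -0.003,"wx": 0,"wy": 0,"wz": 0},{"hand": 0.085,"tx": -0.033,"ty": -0.031,"tz": -0.003,"wx": 0,"wy": 0,"wz": 0},{"hand": 0.085,"tx": -0.033,"ty": -0.031,"tz": -0.003,"wx": 0,"wy": 0,"wz": 0},{"hand": 0.085,"tx": -0.033,"ty": -0.031,"tz": -0.003,"wx": 0,"wy": 0,"wz": 0}])

```text
t: 2.05
position: [0.3878, 0.2059, 0.2837]
tool_rot: [[-0.974, 0.227, 0.001], [0.227, 0.974, 0.0], [-0.001, 0.001, -1.0]]
force: [1.6, 1.2, 0.3]
width: 0.0849
gripper_force: 0.0
```

Call:
play_rows(steps=[{"hand": 0.085,"tx": -0.033,"ty": -0.031,"tz": -0.003,"wx": 0,"wy": 0,"wz": 0},{"hand": 0.085,"tx": -0.033,"ty": -0.031,"tz": -0.003,"wx": 0,"wy": 0,"wz": 0},{"hand": 0.085,"tx": -0.033,"ty": -0.031,"tz": -0.003,"wx": 0,"wy": 0,"wz": 0},{"hand": 0.085,"tx": -0.033,"ty": -0.031,"tz": -0.003,"wx": 0,"wy": 0,"wz": 0},{"hand": 0.085,"tx": 0,"ty": 0,"tz": 0,"wx": 0,"wy": 0,"wz": 8}])

```text
t: 2.55
position: [0.4895, 0.0525, 0.2947]
tool_rot: [[-0.931, 0.366, -0.0], [0.366, 0.931, -0.002], [-0.0, -0.002, -1.0]]
force: [-0.4, 0.5, 0.1]
width: 0.0852
gripper_force: 0.0
```

Call:
play_rows(steps=[{"hand": 0.085,"tx": 0,"ty": 0,"tz": 0,"wx": 0,"wy": 0,"wz": 8},{"hand": 0.085,"tx": 0,"ty": 0,"tz": 0,"wx": 0,"wy": 0,"wz": 8},{"hand": 0.085,"tx": 0,"ty": 0,"tz": 0,"wx": 0,"wy": 0,"wz": 8},{"hand": 0.085,"tx": 0,"ty": 0,"tz": 0,"wx": 0,"wy": 0,"wz": 8},{"hand": 0.085,"tx": 0,"ty": 0,"tz": 0,"wx": 0,"wy": 0,"wz": 8}])

```text
t: 3.05
position: [0.4876, 0.0569, 0.2954]
tool_rot: [[-0.478, 0.878, 0.0], [0.878, 0.478, -0.0], [-0.0, 0.0, -1.0]]
force: [-0.3, -0.0, 0.9]
width: 0.0853
gripper_force: 0.0
```

Call:
play_rows(steps=[{"hand": 0.085,"tx": 0,"ty": 0,"tz": 0,"wx": 0,"wy": 0,"wz": 8},{"hand": 0.085,"tx": 0,"ty": 0,"tz": 0,"wx": 0,"wy": 0,"wz": 8},{"hand": 0.085,"tx": 0,"ty": 0,"tz": 0,"wx": 0,"wy": 0,"wz": 5},{"hand": 0.085,"tx": 0,"ty": 0,"tz": 0,"wx": 0,"wy": 0,"wz": 0}])

```text
t: 3.45
position: [0.4876, 0.0569, 0.2954]
tool_rot: [[-0.137, 0.991, 0.0], [0.991, 0.137, -0.0], [-0.0, 0.0, -1.0]]
force: [-0.1, -0.6, -0.2]
width: 0.0851
gripper_force: 0.0
```

```bash
cat > wv.py <<'E'
from fit import *
import sys
s=manip.observe(); im=manip.grab_frame("wrist"); k=manip.calibration("wrist"); p=best.x
print(s["t"],s["position"].round(4),"yawy",np.degrees(np.arctan2(s["tool_rot"][1,1],s["tool_rot"][0,1])).round(2),s["force"].round(1),s["width"])
R,t=k["view"][:3,:3],k["view"][:3,3]; print("cam",(-R.T@t).round(3),"fwd",R[2].round(2))
for q in[(-104,112,60),(-72,112,66),(68,93,68),(68,-93,68),(70,-100,8),(-66,-89,50),(0,85,40),(0,-85,40),G(p[3],160,16,123),G(p[3],232,16,53)]:
    u=proj(k,W(p,q))[0]; cv2.circle(im,tuple(int(v) for v in u),3,(0,255,255),1)
b=cub((.4641,-.315,.1355),(.04,.14,.062))
for u in proj(k,b): cv2.circle(im,tuple(int(v) for v in u),3,(255,0,255),1)
cv2.imwrite(sys.argv[1],im[:,:,::-1])
E
python3 wv.py pics/w2.png
```

```text
3.45 [0.4876 0.0569 0.2954] yawy 7.85 [-0.1 -0.6 -0.2] 0.08510140396977038
cam [0.477 0.137 0.417] fwd [ 0.04 -0.31 -0.95]
```

View pics/w2.png

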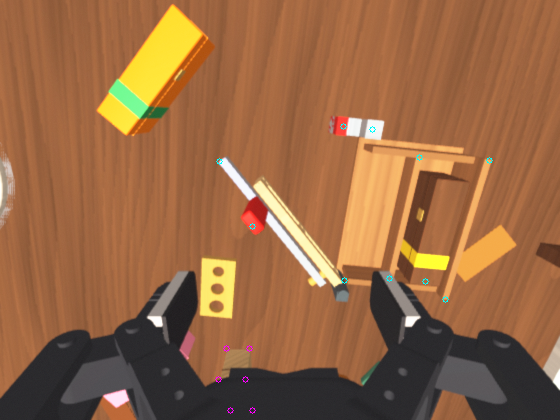

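The wrist view shows the fitted points on the keeper at (343,126), the divider at (419,157) and the bar end at (220,160), so the rack fit holds. Next I go above the box.

Call:
play_rows(steps=[{"hand": 0.085,"tx": -0.0455,"ty": -0.0093,"tz": 0.005,"wx": 0,"wy": 0,"wz": 0},{"hand": 0.085,"tx": -0.0455,"ty": -0.0093,"tz": 0.005,"wx": 0,"wy": 0,"wz": 0},{"hand": 0.085,"tx": -0.0455,"ty": -0.0093,"tz": 0.005,"wx": 0,"wy": 0,"wz": 0},{"hand": 0.085,"tx": -0.0455,"ty": -0.0093,"tz": 0.005,"wx": 0,"wy": 0,"wz": 0},{"hand": 0.085,"tx": -0.0455,"ty": -0.0093,"tz": 0.005,"wx": 0,"wy": 0,"wz": 0}])

```text
t: 4.0
position: [0.4723, -0.1766, 0.2703]
tool_rot: [[-0.14, 0.99, 0.001], [0.99, 0.14, -0.0], [-0.0, 0.001, -1.0]]
force: [0.4, -0.3, 0.5]
width: 0.0851
gripper_force: 0.0
```

Call:
play_rows(steps=[{"hand": 0.085,"tx": -0.0455,"ty": -0.0093,"tz": 0.005,"wx": 0,"wy": 0,"wz": 0},{"hand": 0.085,"tx": -0.0455,"ty": -0.0093,"tz": 0.005,"wx": 0,"wy": 0,"wz": 0},{"hand": 0.085,"tx": -0.0455,"ty": -0.0093,"tz": 0.005,"wx": 0,"wy": 0,"wz": 0},{"hand": 0.085,"tx": 0,"ty": 0,"tz": 0,"wx": 0,"wy": 0,"wz": 0}])

```text
t: 4.4
position: [0.4622, -0.3186, 0.2529]
tool_rot: [[-0.134, 0.991, -0.003], [0.991, 0.134, 0.0], [0.001, -0.003, -1.0]]
force: [-0.0, 0.9, -1.7]
width: 0.0853
gripper_force: 0.0
```

```bash
python3 wv.py pics/w3.png; python3 - <<'E'
from h import *
k=manip.calibration("wrist"); ds=manip.trace("wrist","box")
for d in ds: print(np.round(d["rect"]),d["p"])
obs=[]
for c,t in(("scene",(314,234)),("side",(333,209))):
    manip.grab_frame(c); ds=manip.trace(c,"rear_box")
    if ds:
        d=min(ds,key=lambda d:np.hypot(d["rect"][0]-t[0],d["rect"][1]-t[1])); print(c,d["rect"],d["p"]); obs.append((manip.calibration(c),d["mask"]))
print("rear",fitcub(obs,(.04,.14,.062),(.687,.027),.008))
E
```

```text
4.4 [ 0.4622 -0.3186  0.2529] yawy 7.7 [-0.   0.9 -1.7] 0.08525224612387843
cam [ 0.453 -0.236  0.376] fwd [ 0.04 -0.31 -0.95]
[152. 118. 140. 122.] 0.77
[285. 186.  39. 129.] 0.69
scene [311.8, 234.8, 47.2, 43.3] 0.73
side [322.0, 201.7, 18.7, 28.0] 0.78
rear (array([0.68180763, 0.02463719, 0.01535495]), np.float64(0.9181499305790704))
```

View pics/w3.png

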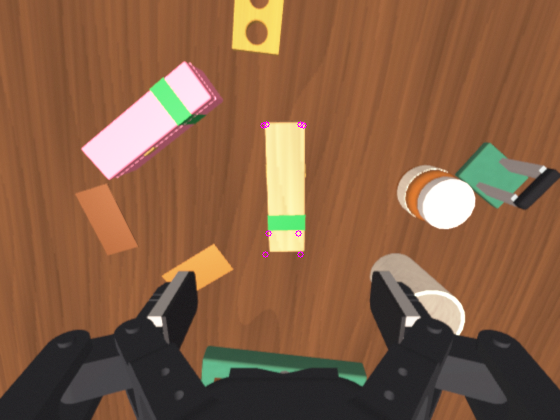

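The wrist view shows the box top from (267,123) to (305,251), about 2 mm right of my fit. The pink box is at (150,120) and the cup at (425,310), both clear of the fingers. I'll correct and descend.

Call:
play_rows(steps=[{"hand": 0.085,"tx": 0.003,"ty": 0.005,"tz": 0.04,"wx": 0,"wy": 0,"wz": 0},{"hand": 0.085,"tx": 0,"ty": 0,"tz": 0.04,"wx": 0,"wy": 0,"wz": 0},{"hand": 0.085,"tx": 0,"ty": 0,"tz": 0.04,"wx": 0,"wy": 0,"wz": 0},{"hand": 0.085,"tx": 0,"ty": 0,"tz": 0.04,"wx": 0,"wy": 0,"wz": 0},{"hand": 0.085,"tx": 0,"ty": 0,"tz": 0.02,"wx": 0,"wy": 0,"wz": 0}])

```text
t: 5.2
position: [0.4675, -0.3078, 0.0714]
tool_rot: [[-0.14, 0.99, -0.004], [0.99, 0.14, 0.003], [0.003, -0.003, -1.0]]
force: [0.0, -0.0, -0.0]
width: 0.0853
gripper_force: 0.0
```

Call:
play_rows(steps=[{"hand": 0.085,"tx": 0,"ty": 0,"tz": 0.014,"wx": 0,"wy": 0,"wz": 0},{"hand": 0.03,"tx": 0,"ty": 0,"tz": 0,"wx": 0,"wy": 0,"wz": 0},{"hand": 0.03,"tx": 0,"ty": 0,"tz": 0,"wx": 0,"wy": 0,"wz": 0},{"hand": 0.03,"tx": 0,"ty": 0,"tz": 0,"wx": 0,"wy": 0,"wz": 0},{"hand": 0.03,"tx": 0,"ty": 0,"tz": 0,"wx": 0,"wy": 0,"wz": 0}], squeeze=40)

```text
t: 5.7
position: [0.4689, -0.311, 0.064]
tool_rot: [[-0.137, 0.991, 0.002], [0.991, 0.137, -0.002], [-0.003, 0.001, -1.0]]
force: [-3.7, 0.2, 6.5]
width: 0.0402
gripper_force: 39.5
```

Call:
play_rows(steps=[{"hand": 0.03,"tx": 0,"ty": 0,"tz": 0,"wx": 0,"wy": 0,"wz": 0},{"hand": 0.03,"tx": 0,"ty": 0,"tz": 0,"wx": 0,"wy": 0,"wz": 0},{"hand": 0.03,"tx": 0,"ty": 0,"tz": 0,"wx": 0,"wy": 0,"wz": 0}], squeeze=40)

```text
t: 6.0
position: [0.4689, -0.3111, 0.064]
tool_rot: [[-0.137, 0.991, 0.002], [0.991, 0.137, -0.002], [-0.003, 0.002, -1.0]]
force: [-4.4, 0.4, 6.3]
width: 0.0404
gripper_force: 39.5
```

Call:
play_rows(steps=[{"hand": 0.03,"tx": 0,"ty": 0,"tz": -0.02,"wx": 0,"wy": 0,"wz": 0},{"hand": 0.03,"tx": 0,"ty": 0,"tz": -0.03,"wx": 0,"wy": 0,"wz": 0},{"hand": 0.03,"tx": 0,"ty": 0,"tz": -0.04,"wx": 0,"wy": 0,"wz": 0},{"hand": 0.03,"tx": 0,"ty": 0,"tz": -0.04,"wx": 0,"wy": 0,"wz": 0},{"hand": 0.03,"tx": 0,"ty": 0,"tz": -0.03,"wx": 0,"wy": 0,"wz": 0}])

```text
t: 6.5
position: [0.4689, -0.3104, 0.2248]
tool_rot: [[-0.137, 0.991, 0.003], [0.991, 0.137, -0.002], [-0.002, 0.003, -1.0]]
force: [1.0, -0.7, -3.2]
width: 0.0402
gripper_force: 40.8
```

Call:
play_rows(steps=[{"hand": 0.03,"tx": 0.03,"ty": 0.0185,"tz": 0,"wx": 0,"wy": 0,"wz": 0},{"hand": 0.03,"tx": 0.035,"ty": 0.022,"tz": 0,"wx": 0,"wy": 0,"wz": 0},{"hand": 0.03,"tx": 0.035,"ty": 0.022,"tz": 0,"wx": 0,"wy": 0,"wz": 0},{"hand": 0.03,"tx": 0.035,"ty": 0.022,"tz": 0,"wx": 0,"wy": 0,"wz": 0},{"hand": 0.03,"tx": 0.035,"ty": 0.022,"tz": 0,"wx": 0,"wy": 0,"wz": 0}])

```text
t: 7.0
position: [0.5512, -0.1256, 0.2217]
tool_rot: [[-0.137, 0.991, 0.001], [0.991, 0.137, 0.0], [-0.0, 0.001, -1.0]]
force: [0.4, -0.7, -4.1]
width: 0.0401
gripper_force: 40.7
```

Call:
play_rows(steps=[{"hand": 0.03,"tx": 0.035,"ty": 0.022,"tz": 0,"wx": 0,"wy": 0,"wz": 0},{"hand": 0.03,"tx": 0.035,"ty": 0.022,"tz": 0,"wx": 0,"wy": 0,"wz": 0},{"hand": 0.03,"tx": 0.035,"ty": 0.022,"tz": 0,"wx": 0,"wy": 0,"wz": 0},{"hand": 0.03,"tx": 0.035,"ty": 0.022,"tz": 0,"wx": 0,"wy": 0,"wz": 0},{"hand": 0.03,"tx": 0.004,"ty": 0.0015,"tz": 0,"wx": 0,"wy": 0,"wz": 0}])

```text
t: 7.5
position: [0.6205, 0.0325, 0.2207]
tool_rot: [[-0.142, 0.99, 0.0], [0.99, 0.142, 0.003], [0.003, 0.0, -1.0]]
force: [-1.2, -1.0, -4.0]
width: 0.0404
gripper_force: 40.9
```

Call:
play_rows(steps=[{"hand": 0.03,"tx": 0,"ty": 0,"tz": 0,"wx": 0,"wy": 0,"wz": 6},{"hand": 0.03,"tx": 0,"ty": 0,"tz": 0,"wx": 0,"wy": 0,"wz": 0},{"hand": 0.03,"tx": 0,"ty": 0,"tz": 0,"wx": 0,"wy": 0,"wz": 0}])

```text
t: 7.8
position: [0.6194, 0.0272, 0.2214]
tool_rot: [[-0.035, 0.999, 0.0], [0.999, 0.035, -0.0], [-0.0, 0.0, -1.0]]
force: [-0.5, -0.6, -3.2]
width: 0.0401
gripper_force: 40.9
```

```bash
cat > wb.py <<'E'
from fit import *
import sys
s=manip.observe(); im=manip.grab_frame("wrist"); k=manip.calibration("wrist"); p=best.x
yaw=np.arctan2(s["tool_rot"][1,1],s["tool_rot"][0,1])
print(s["t"],s["position"].round(4),"yawy",np.degrees(yaw).round(2),s["tool_rot"].round(3).tolist(),s["force"].round(1),s["width"],s["gripper_force"])
d=W(p,[0,0,0])[0]; r=np.array([[np.cos(p[2]),np.sin(p[2])],[-np.sin(p[2]),np.cos(p[2])]])@(s["position"][:2]-d[:2]); print("TCP in rack mm",(r*1000).round(1))
for q in[(-104,112,60),(-72,112,66),(68,93,68),(68,-93,68),(70,-100,8),(-66,-89,50),(-66,89,50),(0,85,40),(0,-85,40)]:
    cv2.circle(im,tuple(int(v) for v in proj(k,W(p,q))[0]),3,(0,255,255),1)
z=float(sys.argv[2])
for u in proj(k,cub((*s["position"][:2],yaw),(.04,.14,.062),s["position"][2]-.064+z)): cv2.circle(im,tuple(int(v) for v in u),3,(255,0,255),1)
cv2.imwrite(sys.argv[1],im[:,:,::-1])
E
python3 wb.py pics/w4.png 0
```

```text
7.8 [0.6194 0.0272 0.2214] yawy 2.0 [[-0.035, 0.999, 0.0], [0.999, 0.035, -0.0], [-0.0, 0.0, -1.0]] [-0.5 -0.6 -3.2] 0.040095253047839265 40.89940248057246
TCP in rack mm [-34.8   2.4]
```

View pics/w4.png

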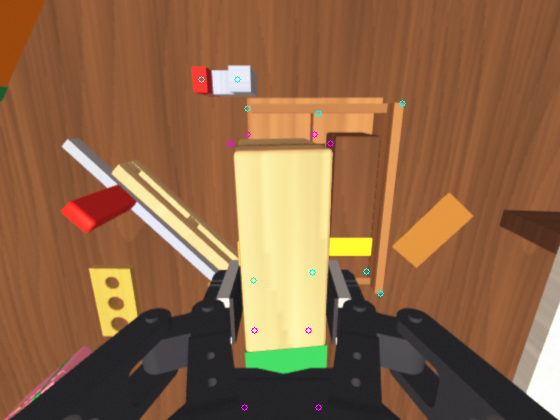

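The wrist view shows the box hanging straight, with its top far edge at row 150 (about 3 mm short, which cancels my y offset). The rack marks still fit and the rear box is clear of the right finger. I'll lower it.

Call:
play_rows(steps=[{"hand": 0.03,"tx": 0,"ty": 0,"tz": 0.03,"wx": 0,"wy": 0,"wz": 0},{"hand": 0.03,"tx": 0,"ty": 0,"tz": 0.03,"wx": 0,"wy": 0,"wz": 0},{"hand": 0.03,"tx": 0,"ty": 0,"tz": 0.03,"wx": 0,"wy": 0,"wz": 0},{"hand": 0.03,"tx": 0,"ty": 0,"tz": 0.03,"wx": 0,"wy": 0,"wz": 0},{"hand": 0.03,"tx": 0,"ty": 0,"tz": 0.015,"wx": 0,"wy": 0,"wz": 0}])

```text
t: 8.35
position: [0.6179, 0.0271, 0.0829]
tool_rot: [[-0.033, 0.999, -0.004], [0.999, 0.033, 0.0], [0.0, -0.004, -1.0]]
force: [0.2, -0.3, -3.7]
width: 0.04
gripper_force: 40.9
```

Call:
play_rows(steps=[{"hand": 0.03,"tx": 0,"ty": 0,"tz": 0.005,"wx": 0,"wy": 0,"wz": 0},{"hand": 0.03,"tx": 0,"ty": 0,"tz": 0,"wx": 0,"wy": 0,"wz": 0},{"hand": 0.03,"tx": 0,"ty": 0,"tz": 0,"wx": 0,"wy": 0,"wz": 0}])

```text
t: 8.65
position: [0.6205, 0.0276, 0.0835]
tool_rot: [[-0.033, 0.999, 0.003], [0.999, 0.033, -0.0], [-0.0, 0.003, -1.0]]
force: [0.2, -0.2, -2.8]
width: 0.0404
gripper_force: 40.9
```

Call:
play_rows(steps=[{"hand": 0.03,"tx": 0,"ty": 0,"tz": 0.006,"wx": 0,"wy": 0,"wz": 0},{"hand": 0.03,"tx": 0,"ty": 0,"tz": 0,"wx": 0,"wy": 0,"wz": 0},{"hand": 0.03,"tx": 0,"ty": 0,"tz": 0,"wx": 0,"wy": 0,"wz": 0}])

```text
t: 8.95
position: [0.6195, 0.0278, 0.0755]
tool_rot: [[-0.033, 0.999, 0.0], [0.999, 0.033, -0.0], [-0.0, 0.0, -1.0]]
force: [1.0, -0.1, -4.0]
width: 0.0402
gripper_force: 40.9
```

Call:
play_rows(steps=[{"hand": 0.03,"tx": 0,"ty": 0,"tz": 0.004,"wx": 0,"wy": 0,"wz": 0},{"hand": 0.03,"tx": 0,"ty": 0,"tz": 0,"wx": 0,"wy": 0,"wz": 0},{"hand": 0.03,"tx": 0,"ty": 0,"tz": 0,"wx": 0,"wy": 0,"wz": 0}])

```text
t: 9.25
position: [0.6197, 0.0279, 0.0718]
tool_rot: [[-0.033, 0.999, 0.001], [0.999, 0.033, 0.0], [0.0, 0.001, -1.0]]
force: [-0.8, 0.9, 0.3]
width: 0.0402
gripper_force: 40.0
```

Contact at TCP z 0.072, as expected. I'll release with a small opening and back off upward.

Call:
play_rows(steps=[{"hand": 0.046,"tx": 0,"ty": 0,"tz": 0,"wx": 0,"wy": 0,"wz": 0},{"hand": 0.046,"tx": 0,"ty": 0,"tz": 0,"wx": 0,"wy": 0,"wz": 0},{"hand": 0.046,"tx": 0,"ty": 0,"tz": -0.01,"wx": 0,"wy": 0,"wz": 0},{"hand": 0.046,"tx": 0,"ty": 0,"tz": -0.02,"wx": 0,"wy": 0,"wz": 0},{"hand": 0.046,"tx": 0,"ty": 0,"tz": -0.03,"wx": 0,"wy": 0,"wz": 0}])

```text
t: 9.75
position: [0.6188, 0.0277, 0.1307]
tool_rot: [[-0.033, 0.999, -0.003], [0.999, 0.033, -0.0], [0.0, -0.003, -1.0]]
force: [0.6, 0.3, 0.7]
width: 0.0463
gripper_force: 0.0
```

Call:
play_rows(steps=[{"hand": 0.06,"tx": 0,"ty": 0,"tz": -0.04,"wx": 0,"wy": 0,"wz": 0},{"hand": 0.06,"tx": 0,"ty": 0,"tz": -0.04,"wx": 0,"wy": 0,"wz": 0},{"hand": 0.06,"tx": 0,"ty": 0,"tz": -0.01,"wx": 0,"wy": 0,"wz": 0},{"hand": 0.06,"tx": 0,"ty": 0,"tz": 0,"wx": 0,"wy": 0,"wz": 0}])

```text
t: 10.15
position: [0.6206, 0.0276, 0.2254]
tool_rot: [[-0.033, 0.999, 0.007], [0.999, 0.033, -0.0], [-0.0, 0.007, -1.0]]
force: [-0.1, 0.0, -0.1]
width: 0.0601
gripper_force: 0.0
```

```bash
cat > gp.py <<'E'
from fit import *
s=manip.observe(); p=best.x; P=s["position"]; R=s["tool_rot"]
import sys
g=float(sys.argv[1]) if len(sys.argv)>1 else p[3]
t=W(p,G(g,160,16,100))[0]; yawn=p[2]+g  # outward normal = -(cos,sin)(yawn); gate normal axis angle
cur=np.arctan2(R[1,1],R[0,1]); print("t",s["t"],"pos",P.round(4),"grip",t.round(4),"gate deg",np.degrees(g).round(1),"wz",(-np.degrees(yawn-cur)).round(2),"delta tool",(R.T@(t-P)).round(4))
E
python3 gp.py; python3 wv.py pics/w5.png
```

```text
t 10.15 pos [0.6206 0.0276 0.2254] grip [0.4617 0.024  0.1   ] gate deg 43.9 wz -43.81 delta tool [ 0.0017 -0.1598  0.1243]
10.15 [0.6206 0.0276 0.2254] yawy 1.88 [-0.1  0.  -0.1] 0.06007274060785704
cam [0.618 0.109 0.344] fwd [ 0.01 -0.31 -0.95]
```

View pics/w5.png

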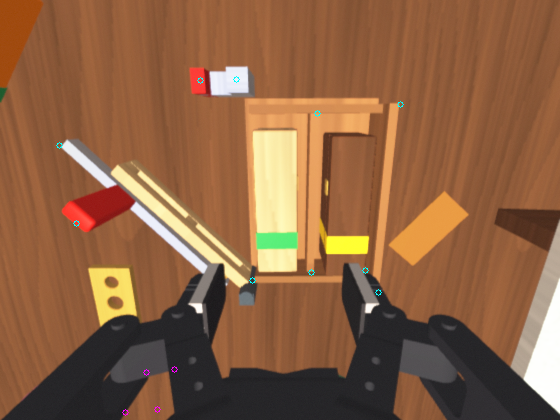

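The wrist view shows the box standing in the front row, (253,130) to (298,272), with the gate open. The bar end is at (68,142) and the paddle top at (80,217), so the gate is slightly more closed than fitted, about 0.738 rad. I go above the paddle.

Call:
play_rows(steps=[{"hand": 0.06,"tx": 0.0015,"ty": -0.035,"tz": 0,"wx": 0,"wy": 0,"wz": -5},{"hand": 0.06,"tx": 0,"ty": 0,"tz": 0,"wx": 0,"wy": 0,"wz": -8},{"hand": 0.06,"tx": 0,"ty": 0,"tz": 0,"wx": 0,"wy": 0,"wz": -8},{"hand": 0.06,"tx": 0,"ty": 0,"tz": 0,"wx": 0,"wy": 0,"wz": -8},{"hand": 0.06,"tx": 0,"ty": 0,"tz": 0,"wx": 0,"wy": 0,"wz": -8}])

```text
t: 10.7
position: [0.5836, 0.0281, 0.2184]
tool_rot: [[-0.632, 0.775, -0.004], [0.775, 0.632, 0.0], [0.003, -0.003, -1.0]]
force: [-0.2, 0.2, 0.2]
width: 0.0601
gripper_force: 0.0
```

Call:
play_rows(steps=[{"hand": 0.06,"tx": 0,"ty": 0,"tz": 0,"wx": 0,"wy": 0,"wz": -5},{"hand": 0.06,"tx": 0,"ty": 0,"tz": 0,"wx": 0,"wy": 0,"wz": 0}])

```text
t: 10.9
position: [0.5838, 0.0281, 0.2187]
tool_rot: [[-0.694, 0.72, -0.004], [0.72, 0.694, 0.0], [0.003, -0.003, -1.0]]
force: [-0.3, 0.9, -1.0]
width: 0.0599
gripper_force: 0.0
```

```bash
python3 gp.py .738
```

```text
t 10.9 pos [0.5838 0.0281 0.2187] grip [0.4646 0.0276 0.1   ] gate deg 42.3 wz -0.13 delta tool [ 0.082  -0.0858  0.1191]
```

Call:
play_rows(steps=[{"hand": 0.06,"tx": 0.027,"ty": -0.029,"tz": 0.01,"wx": 0,"wy": 0,"wz": 0},{"hand": 0.06,"tx": 0.027,"ty": -0.029,"tz": 0.01,"wx": 0,"wy": 0,"wz": 0},{"hand": 0.06,"tx": 0.028,"ty": -0.028,"tz": 0.01,"wx": 0,"wy": 0,"wz": 0},{"hand": 0.06,"tx": 0,"ty": 0,"tz": 0,"wx": 0,"wy": 0,"wz": 0}])

```text
t: 11.3
position: [0.4604, 0.0277, 0.1865]
tool_rot: [[-0.692, 0.722, -0.009], [0.722, 0.692, 0.0], [0.006, -0.006, -1.0]]
force: [0.6, 0.0, 0.0]
width: 0.06
gripper_force: 0.0
```

```bash
cat > rd.py <<'E'
from fit import *
s=manip.observe(); im=manip.grab_frame("wrist"); k=manip.calibration("wrist"); p=best.x
h=cv2.cvtColor(im,cv2.COLOR_RGB2HSV); m=(((h[...,0]<6)|(h[...,0]>174))&(h[...,1]>170)&(h[...,2]>70)).astype(np.uint8)
m[:, :60]=0
n,l,st,ce=cv2.connectedComponentsWithStats(m)
for i in np.argsort(-st[1:,4])[:3]+1: print("red",st[i].tolist(),ce[i].round(0))
i=np.argmax(st[1:,4])+1; M=l==i
def paddle(g,dn=0,da=0):
    return np.vstack([W(p,G(g,160+da+a,16+dn+o,z)) for a in(-13,13) for o in(-7,7) for z in(62,123)])
def cost(x):
    q=np.zeros(M.shape,np.uint8); cv2.fillConvexPoly(q,cv2.convexHull(np.round(proj(k,paddle(x[0],0,x[1]))*16).astype(np.int32)),1,shift=4)
    q=q>0; return 1-(q&M).sum()/(q|M).sum()
r=min((minimize(cost,[g,a],method="Nelder-Mead",options=dict(initial_simplex=[[g,a],[g+.02,a],[g,a+4]])) for g in(.70,.73,.76) for a in(-4,4)),key=lambda r:r.fun)
print("gate,da",r.x,r.fun)
R=s["tool_rot"];t=W(p,G(r.x[0],160+r.x[1],16,100))[0]
print("pos",s["position"].round(4),"grip",t.round(4),"delta",(R.T@(t-s["position"])).round(4),"wz",-np.degrees(p[2]+r.x[0]-np.arctan2(R[1,1],R[0,1])))
E
python3 rd.py
```

```text
red [270, 201, 21, 57, 1085] [280. 230.]
red [405, 169, 53, 36, 1023] [431. 186.]
gate,da [0.74810596 2.02483749] 0.14229249011857703
pos [0.4604 0.0277 0.1865] grip [0.4621 0.0278 0.1   ] delta [-0.0017  0.0018  0.0865] wz -0.8849490560525795
```

Call:
play_rows(steps=[{"hand": 0.06,"tx": -0.002,"ty": 0.002,"tz": 0.02,"wx": 0,"wy": 0,"wz": 0},{"hand": 0.06,"tx": 0,"ty": 0,"tz": 0.03,"wx": 0,"wy": 0,"wz": 0},{"hand": 0.06,"tx": 0,"ty": 0,"tz": 0.03,"wx": 0,"wy": 0,"wz": 0},{"hand": 0.06,"tx": 0,"ty": 0,"tz": 0,"wx": 0,"wy": 0,"wz": 0},{"hand": 0.03,"tx": 0,"ty": 0,"tz": 0,"wx": 0,"wy": 0,"wz": 0}], squeeze=30)

```text
t: 11.85
position: [0.4689, 0.0275, 0.1115]
tool_rot: [[-0.693, 0.721, -0.001], [0.721, 0.693, -0.0], [0.001, -0.001, -1.0]]
force: [0.9, -0.5, 1.1]
width: 0.0469
gripper_force: 0.0
```

Call:
play_rows(steps=[{"hand": 0.005,"tx": 0,"ty": 0,"tz": 0,"wx": 0,"wy": 0,"wz": 0},{"hand": 0.005,"tx": 0,"ty": 0,"tz": 0,"wx": 0,"wy": 0,"wz": 0},{"hand": 0.005,"tx": 0,"ty": 0,"tz": 0,"wx": 0,"wy": 0,"wz": 0},{"hand": 0.005,"tx": 0,"ty": 0,"tz": 0,"wx": 0,"wy": 0,"wz": 0},{"hand": 0.005,"tx": 0,"ty": 0,"tz": 0,"wx": 0,"wy": 0,"wz": 0}], squeeze=30)

```text
t: 12.35
position: [0.4692, 0.0272, 0.1133]
tool_rot: [[-0.693, 0.721, 0.003], [0.721, 0.693, -0.0], [-0.002, 0.002, -1.0]]
force: [-1.4, -1.0, 6.5]
width: 0.0134
gripper_force: 31.7
```

```bash
cat > path.py <<'E'
from fit import *
from scipy.spatial.transform import Rotation as Ro
import sys
p=best.x; s=manip.observe(); P=s["position"];R=s["tool_rot"]
# bar frame at current state: g estimated from TCP direction about hinge (out offset 16)
rk=np.array([[np.cos(p[2]),np.sin(p[2])],[-np.sin(p[2]),np.cos(p[2])]])
v=rk@(P[:2]-p[:2])*1000-np.array([-70,-100]); rr=np.hypot(*v); g0=np.arctan2(-v[0],v[1])-np.arcsin(16/rr)
print("t",s["t"],"pos",P.round(4),"g est",g0.round(3),"tooly-g err deg",np.degrees(np.arctan2(R[1,1],R[0,1])-p[2]-g0).round(1),"along",np.sqrt(rr**2-256).round(1),"F",s["force"].round(1),"w",s["width"])
def bar(g,phi):
    c,sn=np.cos(p[2]+g),np.sin(p[2]+g); al=np.array([-sn,c,0]); up=np.array([0,0,1.]); n=np.cross(al,up)
    B=np.c_[al*np.cos(phi)+up*np.sin(phi), -al*np.sin(phi)+up*np.cos(phi), n]; return W(p,G(g,30,16,45))[0],B
phi0=float(sys.argv[1]); o,B=bar(g0,phi0); tp,tR=B.T@(P-o),B.T@R
cp,cR=P,R
for a in sys.argv[2:]:
    g,phi,n=[float(x) for x in a.split(",")]; g1=g0 if g<-5 else g; n=int(n); gs=np.linspace(g0 if a==sys.argv[2] else gl,g1,n+1); fs=np.linspace(phi0 if a==sys.argv[2] else pl,phi,n+1)
    for i in range(1,n+1):
        o,B=bar(gs[i],fs[i]); q,Q=o+B@tp,B@tR
        print(a,"T",(cR.T@(q-cp)*1000).round(2),"W",np.degrees(Ro.from_matrix(cR.T@Q).as_rotvec()).round(2)); cp,cR=q,Q
    gl,pl=g1,phi
E
python3 path.py 0 -9,.24,4
```

```text
t 12.35 pos [0.4692 0.0272 0.1133] g est 0.718 tooly-g err deg 0.9 along 156.3 F [-1.4 -1.   6.5] w 0.013421616437155866
-9,.24,4 T [-4.34 -0.06 -7.44] W [-0.06  3.44  0.01]
-9,.24,4 T [-4.34 -0.06 -7.44] W [-0.06  3.44  0.01]
-9,.24,4 T [-4.34 -0.06 -7.44] W [-0.06  3.44  0.01]
-9,.24,4 T [-4.34 -0.06 -7.44] W [-0.06  3.44  0.01]
```

Call:
play_rows(steps=[{"hand": 0.005,"tx": -0.0043,"ty": 0,"tz": -0.0074,"wx": 0,"wy": 3.44,"wz": 0},{"hand": 0.005,"tx": -0.0043,"ty": 0,"tz": -0.0074,"wx": 0,"wy": 3.44,"wz": 0},{"hand": 0.005,"tx": -0.0043,"ty": 0,"tz": -0.0074,"wx": 0,"wy": 3.44,"wz": 0},{"hand": 0.005,"tx": -0.0043,"ty": 0,"tz": -0.0074,"wx": 0,"wy": 3.44,"wz": 0},{"hand": 0.005,"tx": 0,"ty": 0,"tz": 0,"wx": 0,"wy": 0,"wz": 0}], squeeze=40)

```text
t: 12.85
position: [0.4823, 0.0126, 0.1407]
tool_rot: [[-0.672, 0.722, -0.167], [0.7, 0.692, 0.174], [0.241, -0.0, -0.971]]
force: [-7.4, 1.2, 5.4]
width: 0.0136
gripper_force: 39.9
```

```bash
python3 path.py .24 0,.24,16
```

```text
t 12.85 pos [0.4823 0.0126 0.1407] g est 0.721 tooly-g err deg 0.7 along 136.7 F [-7.4  1.2  5.4] w 0.013620739885401115
0,.24,16 T [0.49 6.18 0.12] W [-0.62  0.    2.51]
0,.24,16 T [0.49 6.18 0.12] W [-0.62  0.    2.51]
0,.24,16 T [0.49 6.18 0.12] W [-0.62  0.    2.51]
0,.24,16 T [0.49 6.18 0.12] W [-0.62  0.    2.51]
0,.24,16 T [0.49 6.18 0.12] W [-0.62  0.    2.51]
0,.24,16 T [0.49 6.18 0.12] W [-0.62  0.    2.51]
0,.24,16 T [0.49 6.18 0.12] W [-0.62  0.    2.51]
0,.24,16 T [0.49 6.18 0.12] W [-0.62  0.    2.51]
0,.24,16 T [0.49 6.18 0.12] W [-0.62  0.    2.51]
0,.24,16 T [0.49 6.18 0.12] W [-0.62  0.    2.51]
0,.24,16 T [0.49 6.18 0.12] W [-0.62  0.    2.51]
0,.24,16 T [0.49 6.18 0.12] W [-0.62  0.    2.51]
0,.24,16 T [0.49 6.18 0.12] W [-0.62  0.    2.51]
0,.24,16 T [0.49 6.18 0.12] W [-0.62  0.    2.51]
0,.24,16 T [0.49 6.18 0.12] W [-0.62  0.    2.51]
0,.24,16 T [0.49 6.18 0.12] W [-0.62  0.    2.51]
```

Call:
play_rows(steps=[{"hand": 0.005,"tx": 0.0005,"ty": 0.0062,"tz": 0.0001,"wx": -0.62,"wy": 0,"wz": 2.51},{"hand": 0.005,"tx": 0.0005,"ty": 0.0062,"tz": 0.0001,"wx": -0.62,"wy": 0,"wz": 2.51},{"hand": 0.005,"tx": 0.0005,"ty": 0.0062,"tz": 0.0001,"wx": -0.62,"wy": 0,"wz": 2.51},{"hand": 0.005,"tx": 0.0005,"ty": 0.0062,"tz": 0.0001,"wx": -0.62,"wy": 0,"wz": 2.51},{"hand": 0.005,"tx": 0.0005,"ty": 0.0062,"tz": 0.0001,"wx": -0.62,"wy": 0,"wz": 2.51}], squeeze=40)

```text
t: 13.35
position: [0.5048, 0.0342, 0.1399]
tool_rot: [[-0.498, 0.859, -0.121], [0.834, 0.512, 0.203], [0.237, 0.0, -0.972]]
force: [-2.3, -1.5, 1.8]
width: 0.0139
gripper_force: 39.9
```

Call:
play_rows(steps=[{"hand": 0.005,"tx": 0.0005,"ty": 0.0062,"tz": 0.0001,"wx": -0.62,"wy": 0,"wz": 2.51},{"hand": 0.005,"tx": 0.0005,"ty": 0.0062,"tz": 0.0001,"wx": -0.62,"wy": 0,"wz": 2.51},{"hand": 0.005,"tx": 0.0005,"ty": 0.0062,"tz": 0.0001,"wx": -0.62,"wy": 0,"wz": 2.51},{"hand": 0.005,"tx": 0.0005,"ty": 0.0062,"tz": 0.0001,"wx": -0.62,"wy": 0,"wz": 2.51},{"hand": 0.005,"tx": 0,"ty": 0,"tz": 0,"wx": 0,"wy": 0,"wz": 0}], squeeze=40)

```text
t: 13.85
position: [0.5262, 0.0471, 0.1397]
tool_rot: [[-0.341, 0.936, -0.082], [0.91, 0.351, 0.222], [0.236, 0.001, -0.972]]
force: [-2.1, -2.4, 1.1]
width: 0.0136
gripper_force: 40.5
```

```bash
python3 path.py .22 0,.22,7
```

```text
t 13.85 pos [0.5262 0.0471 0.1397] g est 0.313 tooly-g err deg 0.8 along 136.8 F [-2.1 -2.4  1.1] w 0.01364907640424098
0,.22,7 T [0.47 6.14 0.12] W [-0.61 -0.    2.49]
0,.22,7 T [0.47 6.14 0.12] W [-0.61 -0.    2.49]
0,.22,7 T [0.47 6.14 0.12] W [-0.61 -0.    2.49]
0,.22,7 T [0.47 6.14 0.12] W [-0.61 -0.    2.49]
0,.22,7 T [0.47 6.14 0.12] W [-0.61 -0.    2.49]
0,.22,7 T [0.47 6.14 0.12] W [-0.61 -0.    2.49]
0,.22,7 T [0.47 6.14 0.12] W [-0.61 -0.    2.49]
```

Call:
play_rows(steps=[{"hand": 0.005,"tx": 0.0005,"ty": 0.0062,"tz": 0.0001,"wx": -0.61,"wy": 0,"wz": 2.49},{"hand": 0.005,"tx": 0.0005,"ty": 0.0062,"tz": 0.0001,"wx": -0.61,"wy": 0,"wz": 2.49},{"hand": 0.005,"tx": 0.0005,"ty": 0.0062,"tz": 0.0001,"wx": -0.61,"wy": 0,"wz": 2.49},{"hand": 0.005,"tx": 0.0005,"ty": 0.0062,"tz": 0.0001,"wx": -0.61,"wy": 0,"wz": 2.49},{"hand": 0.005,"tx": 0.0005,"ty": 0.0062,"tz": 0.0001,"wx": -0.61,"wy": 0,"wz": 2.49}], squeeze=40)

```text
t: 14.35
position: [0.5546, 0.0575, 0.1392]
tool_rot: [[-0.131, 0.991, -0.032], [0.963, 0.134, 0.234], [0.237, -0.001, -0.972]]
force: [-2.6, -3.9, -0.7]
width: 0.0132
gripper_force: 39.2
```

Call:
play_rows(steps=[{"hand": 0.005,"tx": 0.0005,"ty": 0.0062,"tz": 0.0001,"wx": -0.61,"wy": 0,"wz": 2.49},{"hand": 0.005,"tx": 0.0003,"ty": 0.004,"tz": 0.0001,"wx": -0.4,"wy": 0,"wz": 1.6},{"hand": 0.005,"tx": 0,"ty": 0,"tz": 0,"wx": 0,"wy": 0,"wz": 0},{"hand": 0.005,"tx": 0,"ty": 0,"tz": 0,"wx": 0,"wy": 0,"wz": 0}], squeeze=40)

```text
t: 14.75
position: [0.5645, 0.0597, 0.1389]
tool_rot: [[-0.061, 0.998, -0.016], [0.97, 0.063, 0.237], [0.237, -0.001, -0.971]]
force: [-3.1, -4.8, -1.7]
width: 0.0135
gripper_force: 39.7
```

```bash
python3 path.py .22 0,.22,1
```

```text
t 14.75 pos [0.5645 0.0597 0.1389] g est 0.019 tooly-g err deg 0.7 along 137.0 F [-3.1 -4.8 -1.7] w 0.013535360766725311
0,.22,1 T [0.24 2.67 0.06] W [-0.26  0.    1.08]
```

Call:
play_rows(steps=[{"hand": 0.005,"tx": 0.0002,"ty": 0.0027,"tz": 0,"wx": -0.26,"wy": 0,"wz": 1.08},{"hand": 0.005,"tx": 0,"ty": 0,"tz": 0,"wx": 0,"wy": 0,"wz": 0},{"hand": 0.005,"tx": 0,"ty": 0,"tz": 0,"wx": 0,"wy": 0,"wz": 0}])

```text
t: 15.05
position: [0.5648, 0.0605, 0.138]
tool_rot: [[-0.042, 0.999, -0.018], [0.97, 0.045, 0.237], [0.238, -0.007, -0.971]]
force: [-12.7, -3.3, -0.9]
width: 0.0132
gripper_force: 39.1
```

Call:
play_rows(steps=[{"hand": 0.005,"tx": 0.0002,"ty": 0.0025,"tz": 0,"wx": -0.2,"wy": 0,"wz": 0.9},{"hand": 0.005,"tx": 0,"ty": 0,"tz": 0,"wx": 0,"wy": 0,"wz": 0},{"hand": 0.005,"tx": 0,"ty": 0,"tz": 0,"wx": 0,"wy": 0,"wz": 0}])

```text
t: 15.35
position: [0.5651, 0.0612, 0.1371]
tool_rot: [[-0.027, 0.999, -0.021], [0.971, 0.031, 0.238], [0.238, -0.013, -0.971]]
force: [-21.4, -3.0, -1.2]
width: 0.0135
gripper_force: 39.6
```

The gate is on its stop: -21 N with no further travel, and the bar is past the lip. I'll lower the bar, easing the push.

```bash
python3 path.py .21 -9,.02,4
```

```text
t 15.35 pos [0.5651 0.0612 0.1371] g est 0.015 tooly-g err deg -0.8 along 138.3 F [-21.4  -3.   -1.2] w 0.013497194322794044
-9,.02,4 T [2.88 0.01 6.11] W [-0.05 -2.72  0.03]
-9,.02,4 T [2.88 0.01 6.11] W [-0.05 -2.72  0.03]
-9,.02,4 T [2.88 0.01 6.11] W [-0.05 -2.72  0.03]
-9,.02,4 T [2.88 0.01 6.11] W [-0.05 -2.72  0.03]
```

Call:
play_rows(steps=[{"hand": 0.005,"tx": 0.0029,"ty": -0.0015,"tz": 0.0061,"wx": 0,"wy": -2.72,"wz": 0},{"hand": 0.005,"tx": 0.0029,"ty": -0.001,"tz": 0.0061,"wx": 0,"wy": -2.72,"wz": 0},{"hand": 0.005,"tx": 0.0029,"ty": 0,"tz": 0.0061,"wx": 0,"wy": -2.72,"wz": 0},{"hand": 0.005,"tx": 0,"ty": 0,"tz": 0,"wx": 0,"wy": 0,"wz": 0}])

```text
t: 15.75
position: [0.5643, 0.0733, 0.1205]
tool_rot: [[-0.03, 1.0, -0.011], [0.995, 0.031, 0.094], [0.095, -0.008, -0.995]]
force: [-10.5, -7.3, -2.6]
width: 0.0133
gripper_force: 40.2
```

Call:
play_rows(steps=[{"hand": 0.005,"tx": 0.0029,"ty": 0,"tz": 0.0061,"wx": 0,"wy": -2.72,"wz": 0},{"hand": 0.005,"tx": 0,"ty": 0,"tz": 0,"wx": 0,"wy": 0,"wz": 0},{"hand": 0.005,"tx": 0,"ty": 0,"tz": 0,"wx": 0,"wy": 0,"wz": 0}])

```text
t: 16.05
position: [0.5643, 0.0755, 0.1171]
tool_rot: [[-0.029, 1.0, -0.009], [0.998, 0.029, 0.048], [0.048, -0.007, -0.999]]
force: [-14.7, -8.1, 5.5]
width: 0.0133
gripper_force: 41.3
```

Call:
play_rows(steps=[{"hand": 0.03,"tx": 0,"ty": 0,"tz": 0,"wx": 0,"wy": 0,"wz": 0},{"hand": 0.03,"tx": 0,"ty": 0,"tz": 0,"wx": 0,"wy": 0,"wz": 0},{"hand": 0.03,"tx": 0,"ty": 0,"tz": 0,"wx": 0,"wy": 0,"wz": 0},{"hand": 0.03,"tx": 0,"ty": 0,"tz": 0,"wx": 0,"wy": 0,"wz": 0}])

```text
t: 16.45
position: [0.5675, 0.0769, 0.1178]
tool_rot: [[-0.028, 1.0, -0.0], [0.998, 0.028, 0.051], [0.051, 0.001, -0.999]]
force: [-0.5, 0.4, 0.9]
width: 0.0299
gripper_force: 0.0
```

Call:
play_rows(steps=[{"hand": 0.03,"tx": 0,"ty": 0,"tz": -0.02,"wx": 0,"wy": 0,"wz": 0},{"hand": 0.03,"tx": 0,"ty": 0,"tz": -0.03,"wx": 0,"wy": 0,"wz": 0},{"hand": 0.03,"tx": 0,"ty": 0,"tz": -0.04,"wx": 0,"wy": 0,"wz": 0},{"hand": 0.03,"tx": -0.02,"ty": 0,"tz": -0.04,"wx": 0,"wy": 0,"wz": 0},{"hand": 0.03,"tx": -0.02,"ty": 0,"tz": 0,"wx": 0,"wy": 0,"wz": 0}])

```text
t: 16.95
position: [0.5703, 0.03, 0.2533]
tool_rot: [[-0.029, 1.0, 0.011], [0.998, 0.029, 0.051], [0.05, 0.013, -0.999]]
force: [0.5, -0.1, 0.6]
width: 0.0302
gripper_force: 0.0
```

```bash
python3 - <<'E'
from fit import *
p=best.x; o=np.zeros((600,800,3),np.uint8)
s=manip.observe(); print(s["t"],s["position"],s["force"])
for c,(r0,r1,c0,c1),(y,x,f) in(("side",(165,265,230,380),(0,0,2.6)),("wrist",(0,420,0,560),(265,330,.79)),("scene",(165,270,240,340),(270,0,3))):
    im=manip.grab_frame(c).copy(); k=manip.calibration(c)
    if c=="wrist":
        for q in[G(0,232,16,53),G(0,160,16,123),G(0,183,0,50)]: cv2.circle(im,tuple(int(v) for v in proj(k,W(p,q))[0]),4,(0,255,255),1)
    a=cv2.resize(im[r0:r1,c0:c1],None,fx=f,fy=f,interpolation=2); o[y:y+a.shape[0],x:x+a.shape[1]]=a[:600-y,:800-x]
cv2.imwrite("pics/fin.png",o[:,:,::-1])
E
```

```text
16.95 [0.57031936 0.03000216 0.25330627] [ 0.49115393 -0.05146158  0.57823905]
```

View pics/fin.png

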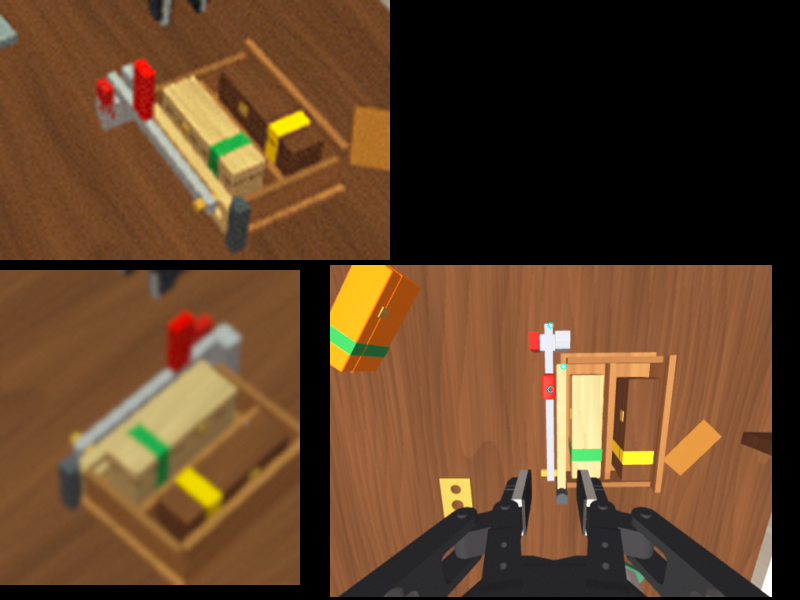

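The last picture shows the box in the front row, the gate shut, and the bar lying between the red lip at (534,341) and the post at (563,341). The paddle at (550,389) and the bar end at (550,325) sit on their predicted level-bar marks. Everything else is in place, so I hand in.

```bash
python3 -c "
from cell import manip
print(manip.close_job())"
```

```text
the job is handed in; nothing more can be done
None
```

The green-banded box stands in the front row, the gate is shut and the latch bar is down in the keeper notch. The job was handed in at about 17 s; no verdict came back, so this rests on the final pictures.

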